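# Show the reference cell to the light gate

## Task

Check the light gate with its glass reference cell: turn the lamp box's knob to the mark, then slide the forked lock fully home over the knob, and after that pick the cell out of its rest dish by its two frosted sides only, never touching the clear faces. Finish while still holding the cell still and upright in the air between the lamp block and the sensor block, with the light path going squarely through its clear faces at the middle of the window, and without knocking the cell against the gate or disturbing the chuck key, sanding block and glass jar nearby.

Things in the scene. Friction and masses are not known exactly. Their poses are not given: they have to be found in the camera images.
- light_gate: light gate, fixed to the bench: an aluminium foot plate 170 x 60 mm, 12 mm thick, with two grey blocks 52 mm wide that rise to 94 mm above the bench (fins on the lamp to 98 mm). Origin on the bench straight below the middle of the light path. The light runs along its x axis; the lamp block (40 mm long, finned top) stands at -x, the sensor block (32 mm long, plain top) at +x. Black round lens tubes stick out of both inner faces; the free gap between the tubes is 84 mm long
- light_path (a point): middle of the light path, halfway between the two lens tubes on their common axis, 75 mm above the bench (63 mm above the foot plate); x along the light, z up
- lamp_box: grey lamp control box fixed to the bench, 160 x 72 mm and 35 mm high, carrying the knob and the lock on its top. Origin on the bench straight below the knob's axis; the box reaches from x = -44 to +116 mm. x points along the box from the knob to the lock; the mark is the long line that ends the row of short ticks on the round dial, on the +x side of the knob, between the tips of the prongs
- knob (a joint): angle of the knob about the vertical, rad, counter-clockwise from above positive; 0 = the white line on its bar points at the mark (box +x, the bar then lies along the box); the bar's pointing end lies at this angle from the box's x axis. Range -1.6 to 0.4, starts negative; stays where it is left (friction 0.04 N m)
- knob_grip (a point): point on the knob's axis at which to grip its black upright bar, 58.5 mm above the bench. The bar is 12 mm thick, 40 mm long, and reaches from 40.5 to 70.5 mm above the bench; below it is a round skirt 44 mm across. x of this point lies along the bar and points where the white line points, z up
- lock (a joint): travel of the lock, m: 0 = drawn back, 0.035 = fully home with its two prongs on either side of the knob's bar. It slides along the box's -x direction, towards the knob, stays where it is left (friction 1.5 N), and stops at 0.035. The prongs leave 3.5 mm on each side of the bar, so they pass it only when the knob is at the mark; they run at 41 to 48 mm above the bench
- lock_tab (a point): point in the middle of the lock's upright steel thumb tab, 63 mm above the bench; the tab is 10 mm thick along the box's x, 26 mm wide across it, and its top is 73 mm above the bench. It stands 90 mm from the knob's axis when drawn back and 55 mm when home. The base and prongs below it are up to 48 mm above the bench
- rest: black shallow round dish 72 mm across and 8 mm high, fixed to the bench, its floor 4 mm above the bench; the cell stands in it. Origin at the centre of its underside. A wall cabinet hangs over the back of the bench (from about x = 0.6, 0.41 m above the bench), so keep wrist and arm low or lift towards the robot; left of the gate stands a drill press
- cell: solid glass reference cell, an upright block 74 mm tall, 30 mm along its x and 28 mm along its y, about 0.11 kg, standing loose in the rest dish turned differently each time. Origin at the centre of its underside, z up. The two faces looking along x are clear and are for the light; the two looking along y are frosted and are the only ones to be gripped (28 mm across). Small grey plastic foot and cap, 4 mm each
- frosted_sides: the two matt white frosted side plates of the cell, each 26 mm wide (along the cell's x), 1 to 71 mm above its underside, looking along its +y and -y, 28 mm apart outside. Same origin and axes as the cell
- clear_glass: the clear glass core of the cell with its two clear faces, looking along +x and -x, 30 mm apart. Same origin and axes as the cell. Not to be touched by fingers or arm
- cell_window (a point): centre of the cell's window: the middle of the glass 24 mm above the cell's underside, where the light shall pass; axes as the cell
- chuck_key: bystander: grey steel T-shaped drill chuck key 55 x 62 mm, 16 mm high, lying on the bench left of the gate; leave alone
- sanding_block: bystander: brown sanding block 62 x 111 x 32 mm lying at the back of the bench; leave alone
- jar_1: bystander: screw-top glass jar, 64 mm across and 112 mm tall, standing at the right; leave alone
There are look-alikes about, which are no part of the job. There is more than one size of the cell; the one meant has the size given above. Leave any red look-alike of the lamp_box alone.

How it is judged (in metres and radians):
On the way, in this order (a step that is already met when the one before it is completed fails the run):
1. the knob is at the mark while the lock is still drawn back (value of joint knob between -0.13 and 0.13 rad and value of joint lock below 0.012 m), for 0.2 s.
2. the lock is home over the knob, which is still at the mark, and the cell still stands in its dish (value of joint knob between -0.13 and 0.13 rad and value of joint lock above 0.031 m and height (world z) of cell below 0.015 m), for 0.2 s.
3. the cell is gripped by its frosted sides and held in the light path (contact force between the fingers and frosted_sides above 2 N and distance between cell_window and light_path below 0.03 m), for 0.2 s.
At the end, for the whole second after the job is handed in: Still gripping the frosted sides only; cell still, upright within 0.12 rad, clear of the gate, window within 6 mm sideways, 9 mm in height and 20 mm lengthwise of the light path middle, square to it within 0.15 rad; knob within 0.13 rad of the mark, lock 31 mm or more of 35 home (value of joint knob between -0.13 and 0.13 rad and value of joint lock above 0.031 m and contact force between the fingers and frosted_sides above 2 N and contact force between each of the arm, the fingers and clear_glass below 1 N and contact force between cell and light_gate below 0.2 N and height (world z) of cell above 0.035 m and x of cell_window in the frame of light_path between -0.02 and 0.02 m and y of cell_window in the frame of light_path between -0.006 and 0.006 m and z of cell_window in the frame of light_path between -0.009 and 0.009 m and angle between the x axis of cell and the x axis of light_gate, either way round below 0.15 rad and angle between cell's own z axis and vertical below 0.12 rad and linear speed of cell below 0.02 m/s); the arm keeps its last pose, push and grip.
It fails at once if fingers or arm touch the clear glass (more than 1 N) (contact force between any of the fingers, the arm and clear_glass above 1 N).
It fails at once if the cell is tipped over (more than 0.6 rad) (angle between cell's own z axis and vertical above 0.6 rad).
It fails at once if the cell is knocked against the gate (more than 3 N) (contact force between cell and light_gate above 3 N).
It fails at once if a bystander is moved more than 20 mm (distance of any of chuck_key, sanding_block, jar_1 from where it was at the start of the episode above 0.02 m).
It also fails if it takes over 53 s, if anything falls off the work surface, if the arm or the gripper's body presses on something with over 40 N, if the wrist force passes 120 N, or if a joint passes its speed limit or range.

## Robot

A 6-joint arm with a two-finger parallel gripper is mounted at the origin on a cart in front of the work surface, level with it; the furniture and walls round the work are solid. World frame = base frame: x ahead of the robot, y to its left, z up, the work surface at z = 0. Lengths are in mm, angles in rad, forces in N, time in s.
With the tool pointing down it reaches from about 275 to 1000 mm from the base axis. Payload 8.4 kg.
Tool frame: the origin (TCP) lies between the finger pads; the fingertips stand r.tips_ahead ahead of it and the grasp point (between the pads) lies 6 mm ahead of it (r.tips_ahead is the distance from the TCP to the fingertips, in mm); z points along the fingers, y is the line along which they close (so a half turn about z gives the same grasp; the last joint's range is limited). The gripper opens to 85 mm and grips with 20 to 120 N. Pads are 22 mm wide; open, the fingers measure 114 mm over their backs; the gripper's body (76 mm by 85 mm) begins 54 mm behind the grasp point. The pads swing forward as they close: fully open they stand 13 mm farther back than shut.
Start: joints at [1.181, 0.353, 1.633, -0, 1.155, -0.002], TCP at [236.344, 578.593, 256.281] pointing down, gripper open.
Joint ranges: [-2.63, 2.63], [-0.92, 2.1], [0.06, 2.66], [-1.3, 4.44], [0, 2.69], [-3.02, 3.02]. Speed limits (rad/s): [2.22, 2.22, 2.79, 3.14, 3.14, 3.14].

## Interface

Orientations are given as [roll, pitch, yaw] about the fixed x, y, z axes, in that order (R = Rz(yaw) Ry(pitch) Rx(roll)).
In Python, from rig import r gives the robot as it stands.
- The arm moves only by the tool carry_out, never from a script. Its arguments are lists of equal length, an entry for each row: "delta_pos": the shift along the tool's x, y, z in m, a list of three; "rot": the turn, a rotation vector about the tool's x, y, z in degrees, a list of three. A call has 1 to 8 rows; each row is the pose to reach, as a shift and turn from the pose commanded when the call began, along the tool's axes at that moment; what a row does not reach only later rows make up. A row lasts 1/8 s, in which the tool goes at most 62.5 mm and 10.7 degrees, less where a joint would pass 70% of its speed; a pose out of reach is approached as far as the arm can. A call with a gripper value outside its range is refused whole. "claw" is the finger opening in m, from 0 to 0.0854, set as the call begins (left out, the last holds). The fingers move at their own pace and stop on an object; "grip_force" is the grip in N (left out, the last holds). Time passes only in rows, so rows that repeat a pose let the fingers close. It gives the time, the measured TCP pose, the force, the opening and the grip force at its end, in the units of the state.
- r.sense(): the state, without advancing time (a new reading comes with each control period).
- r.grab_frame(name): name is "side" or "top" or "wrist"; returns the picture (480x640x3 uint8, blue, green, red); there is no depth.
- r.camera_info(name): a dict with "fx", "fy", "cx", "cy" (pixels), "pose" (4x4, takes a point from camera to world coordinates); the wrist camera has in their place "hand_eye" (4x4, takes a point from camera to tool coordinates, whose origin is the TCP and whose axes are the flange's). Camera axes: x right, y down, z forward; pixel columns grow to the right and rows downward; lengths in mm; the calibration is good to about 2 mm. A picture is of the moment at which its call begins: read the wrist's pose just before it. camera_info takes no time and is no camera call.
- r.sign_off(): hands the job in; it is judged then, once.
Trained networks look in the newest picture that a camera, given by its name, has taken for a name from the list of things; names that differ only in an ending like _2 or _b are one class to them, and where a whole thing is asked for, a point or a joint stands for the part that bears it (a point fixed in the world has none). Each returns a list of dicts, best first, with "p" (0 to 1); they miss things now and then, are a little off and sometimes report something else, mostly with a low value. They report only what shows in the picture. A call takes as long as a camera call. They do not tell look-alikes from the thing itself.
- r.recognise(thing, camera): "box" ([left, top, right, bottom] in pixels, round what is visible of it).
- r.cut_out(thing, camera): "mask" (480x640 bool, what is visible of it) and "box" ([left, top, right, bottom] in pixels, round what is visible of it).
The state is a dict: "clock": time; "qpos": joint angles; "qvel": joint speeds; "joint_efforts": joint torques, N m; "eef_pos": TCP position; "tcp_rot": TCP orientation; "contact_force": force on the tool from outside, world axes, zero at the start; "wrist_torque": the same for the moment, N m; "opening": opening from 0.0 (shut) to 1.0 (fully open); "grasp_force": force on a finger pad.
Only numpy, scipy, OpenCV 4.12 (cv2) and the standard library are available. Lean on these libraries where they do the work, as an engineer would, in place of code of your own. Each camera call takes 0.05 s, during which the arm holds its last target. There are 200 camera calls.

## Working session

There is one attempt and no reset: what is moved stays moved. The work goes in short steps, Python scripts to look and compute and a tool call to move; the robot and the scene stay as the last step left them, time stands still between calls to the robot, and variables do not carry over. Pictures are saved under pics/ and viewed, at most 10 in all, crops included, and the job is handed in when it is done.

Besides the shell and the picture viewer there is one more tool, called by a JSON object that holds its "fn" and its "kwargs". carry_out: Moves the arm, as the interface text tells. Its arguments: {"type":"object","properties":{"delta_pos":{"type":"array","items":{"type":"array","items":{"type":"number"}}},"rot":{"type":"array","items":{"type":"array","items":{"type":"number"}}},"claw":{"type":"number"},"grip_force":{"type":"number"}},"required":["delta_pos","rot"]}

```bash
mkdir -p pics; ls; cat > h.py <<'E'
import numpy as np, cv2
from rig import r
from scipy.spatial.transform import Rotation as Ro
def cam(n,s=None):
    c=r.camera_info(n)
    if 'pose' in c: T=np.array(c['pose'])
    else:
        s=s or r.sense(); W=np.eye(4); W[:3,:3]=Ro.from_euler('xyz',s['tcp_rot']).as_matrix(); W[:3,3]=s['eef_pos']; T=W@np.array(c['hand_eye'])
    return c,T
def pix2z(n,uv,z,s=None):
    c,T=cam(n,s); uv=np.atleast_2d(np.array(uv,float))
    d=np.c_[(uv[:,0]-c['cx'])/c['fx'],(uv[:,1]-c['cy'])/c['fy'],np.ones(len(uv))]@T[:3,:3].T
    o=T[:3,3]; return o+d*((z-o[2])/d[:,2])[:,None]
def proj(n,P,s=None):
    c,T=cam(n,s); P=np.atleast_2d(P); q=(P-T[:3,3])@T[:3,:3]
    return np.c_[q[:,0]/q[:,2]*c['fx']+c['cx'],q[:,1]/q[:,2]*c['fy']+c['cy']]
E
cat > a.py <<'E'
from h import *
print(r.sense(), r.tips_ahead)
for n in ['top','side','wrist']:
    im=r.grab_frame(n); cv2.imwrite(f'pics/{n}0.png',im)
    print(n,np.round(cam(n)[1],3).tolist(),r.camera_info(n)['fx'])
    for t in ['light_gate','lamp_box','knob','lock','cell','rest','jar_1','chuck_key','sanding_block']:
        print(t,[(round(d['p'],2),np.round(d['box']).astype(int).tolist()) for d in r.recognise(t,n)][:4])
E
python3 a.py
```

```text
pics
{'clock': 0.0, 'qpos': array([ 1.18059362e+00,  3.53686033e-01,  1.63415579e+00, -2.04499181e-05,
        1.15516340e+00, -2.38268980e-03]), 'qvel': array([-0.00162047, -0.00233623,  0.00049925, -0.002292  ,  0.00203395,
       -0.00156548]), 'joint_efforts': array([-2.83337533e-03, -6.05227804e+01, -3.42066443e+01,  7.06062963e-06,
        9.32101335e-03,  8.14049116e-06]), 'eef_pos': array([236.18374093, 578.17632147, 255.52871799]), 'tcp_rot': array([-3.14018005e+00,  1.53313958e-05,  2.75378092e+00]), 'contact_force': array([-0.48882107, -0.18268458, -0.89836966]), 'wrist_torque': array([-0.02625586, -0.00590018, -0.01084161]), 'grasp_force': 0.0, 'opening': 0.999661165860499} 25.0
top [[0.235, -0.943, 0.235, 313.461], [-0.972, -0.227, 0.062, -420.044], [-0.005, -0.243, -0.97, 1018.855], [0.0, 0.0, 0.0, 1.0]] 457.51741345684985
light_gate [(0.81, [188, 229, 237, 316])]
lamp_box [(0.96, [291, 252, 364, 321]), (0.57, [388, 330, 472, 399])]
knob [(0.73, [329, 265, 345, 286]), (0.55, [435, 340, 457, 366]), (0.33, [412, 264, 452, 300])]
lock [(0.72, [402, 356, 440, 387]), (0.54, 
[... 495 characters left out ...]
391, 283]), (0.82, [416, 193, 476, 246])]
knob [(0.61, [344, 226, 362, 242]), (0.49, [431, 191, 446, 210])]
lock [(0.84, [436, 213, 467, 229])]
cell [(0.82, [317, 242, 335, 283]), (0.63, [368, 176, 395, 224]), (0.51, [346, 276, 368, 299])]
rest [(0.57, [310, 267, 339, 291])]
jar_1 [(0.63, [366, 176, 395, 222])]
chuck_key [(0.69, [219, 356, 259, 396]), (0.52, [313, 240, 333, 278])]
sanding_block [(0.7, [213, 247, 269, 289]), (0.21, [315, 241, 333, 278])]
wrist [[0.38, 0.886, 0.265, 168.984], [0.925, -0.364, -0.11, 606.549], [-0.001, 0.287, -0.958, 372.972], [0.0, 0.0, 0.0, 1.0]] 428.90306832679784
light_gate []
lamp_box []
knob []
lock []
cell []
rest []
jar_1 []
chuck_key []
sanding_block []
```

```bash
python3 - <<'E'
import cv2
a=cv2.imread('pics/top0.png')[160:420,140:490]; cv2.imwrite('pics/top0c.png',cv2.resize(a,(800,594),interpolation=cv2.INTER_CUBIC))
a=cv2.imread('pics/side0.png')[160:410,200:500]; cv2.imwrite('pics/side0c.png',cv2.resize(a,(720,600),interpolation=cv2.INTER_CUBIC))
E
```

```text
(no output)
```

View pics/top0c.png

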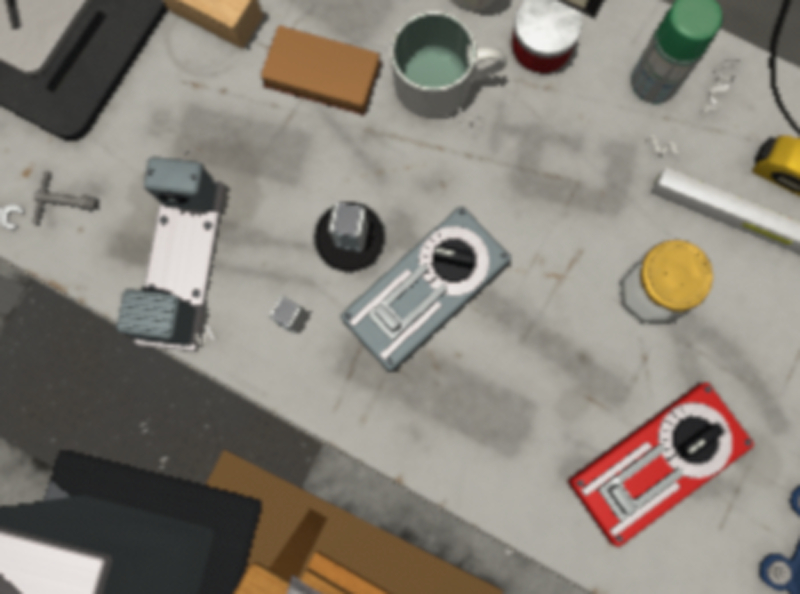

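View pics/side0c.png

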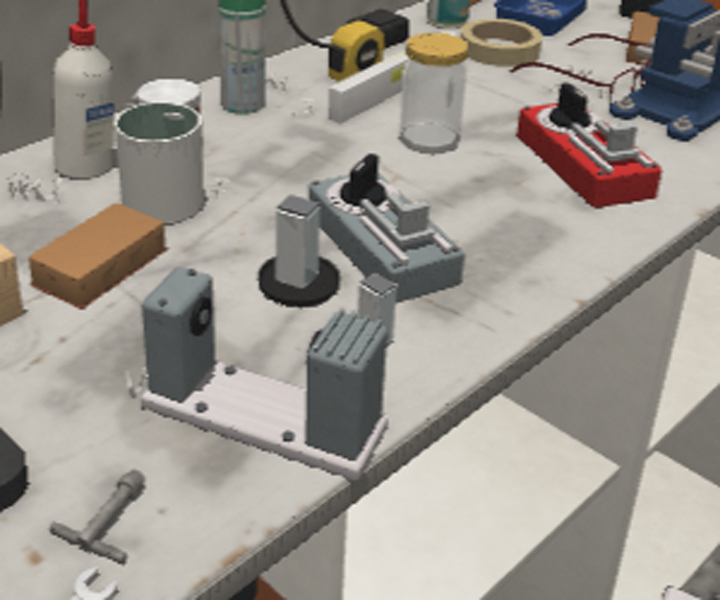

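```bash
python3 - <<'E'
from h import *
def t(p,z): return np.round(pix2z('top',np.array(p)/2.286+[140,160],z),0)[:,:2].tolist()
print('box',t([(462,208),(510,258),(393,368),(343,318)],35))
print('knob',t([(455,255)],70),'tip',t([(437,249),(472,262)],70),'tab',t([(388,318)],73))
print('cell',t([(336,205),(362,205),(366,228),(334,228),(350,216)],74),'dish',t([(349,237)],6))
print('small',t([(288,313)],40),'gate plate',t([(227,184),(200,348),(140,345)],12))
print('blocks top: sensor',t([(150,160),(193,160),(200,183),(150,188)],94),'lamp',t([(125,290),(175,290),(172,340),(120,330)],98))
print('jar',t([(677,275)],112),'mug',t([(433,60)],90))
E
```

```text
box [[544.0, -408.0], [507.0, -464.0], [380.0, -380.0], [415.0, -323.0]]
knob [[491.0, -413.0]] tip [[493.0, -395.0], [488.0, -429.0]] tab [[420.0, -367.0]]
cell [[511.0, -295.0], [516.0, -318.0], [496.0, -327.0], [489.0, -298.0], [503.0, -310.0]] dish [[496.0, -306.0]]
small [[406.0, -273.0]] gate plate [[519.0, -176.0], [357.0, -195.0], [346.0, -138.0]]
blocks top: sensor [[507.0, -120.0], [517.0, -159.0], [497.0, -171.0], [482.0, -128.0]] lamp [[387.0, -135.0], [397.0, -178.0], [354.0, -189.0], [352.0, -142.0]]
jar [[511.0, -606.0]] mug [[665.0, -350.0]]
```

View pics/top0.png

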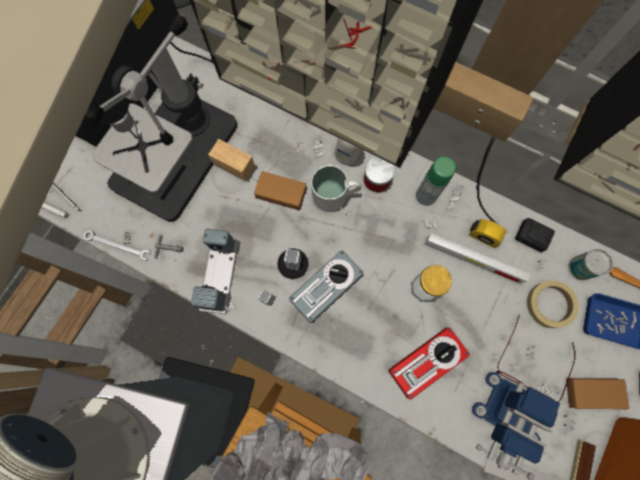

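```bash
cat >> h.py <<'E'
def rel(targets,ref=None):
    """targets: list of (x,y,z,yawdeg) pointing down; ref pose commanded (x,y,z,yawdeg) or measured"""
    s=r.sense()
    if ref is None: p0=np.array(s['eef_pos']);R0=Ro.from_euler('xyz',s['tcp_rot'])
    else: p0=np.array(ref[:3]);R0=Ro.from_euler('xyz',[np.pi,0,np.radians(ref[3])])
    for t in targets:
        R1=Ro.from_euler('xyz',[np.pi,0,np.radians(t[3])])
        print(np.round(R0.inv().apply(np.array(t[:3])-p0)/1000,4).tolist(),np.round((R0.inv()*R1).as_rotvec(degrees=True),2).tolist())
E
python3 - <<'E'
from h import *
for z in (100,250,400): print(z,np.round(pix2z('top',[(110,150),(145,190),(150,140),(135,95),(185,30),(175,215)],z)[:,:2]).tolist())
rel([(330,300,256,140),(340,100,256,120),(350,-150,256,95),(400,-330,256,82),(440,-400,256,82)])
print(np.round(r.camera_info('wrist')['hand_eye'],3))
E
```

```text
100 [[631.0, 135.0], [561.0, 30.0], [674.0, 57.0], [772.0, 126.0], [962.0, 68.0], [523.0, -50.0]]
250 [[579.0, 44.0], [521.0, -44.0], [615.0, -21.0], [697.0, 37.0], [856.0, -12.0], [488.0, -110.0]]
400 [[528.0, -46.0], [480.0, -117.0], [557.0, -99.0], [622.0, -52.0], [750.0, -91.0], [454.0, -171.0]]
[-0.192, -0.2225, 0.0003] [-0.0, 0.0, 17.78]
[-0.2769, -0.4039, 0.0003] [-0.0, 0.0, 37.78]
[-0.3807, -0.6315, 0.0003] [-0.0, 0.0, 62.78]
[-0.4951, -0.7793, 0.0003] [-0.0, 0.0, 75.78]
[-0.5586, -0.8289, 0.0003] [-0.0, 0.0, 75.78]
[[-2.0000e-03 -9.5800e-01 -2.8700e-01  7.2948e+01]
 [ 1.0000e+00 -2.0000e-03 -1.0000e-03  3.9500e-01]
 [ 1.0000e-03 -2.8700e-01  9.5800e-01 -1.1668e+02]
 [ 0.0000e+00  0.0000e+00  0.0000e+00  1.0000e+00]]
```

{"fn": "carry_out", "kwargs": {"delta_pos": [[-0.035, -0.05, 0], [-0.07, -0.1, 0], [-0.105, -0.15, 0], [-0.14, -0.2, 0], [-0.175, -0.25, 0], [-0.21, -0.3, 0], [-0.245, -0.355, 0], [-0.277, -0.404, 0]], "rot": [[0, 0, 5], [0, 0, 10], [0, 0, 15], [0, 0, 20], [0, 0, 25], [0, 0, 30], [0, 0, 35], [0, 0, 38]]}}

```text
clock: 2.5
eef_pos: [340.2, 98.1, 256.7]
tcp_rot: [3.14, 0.0, 2.089]
contact_force: [1.4, 0.5, 0.7]
opening: 1.002
grasp_force: 0.0
```

```bash
python3 - <<'E'
from h import *
rel([(350,-130,256,95),(430,-300,256,82)])
E
```

```text
[-0.203, -0.1044, 0.0007] [0.09, 0.01, 24.69]
[-0.3903, -0.1191, 0.0007] [0.09, -0.0, 37.69]
```

{"fn": "carry_out", "kwargs": {"delta_pos": [[-0.05, -0.026, 0], [-0.1, -0.052, 0], [-0.15, -0.078, 0], [-0.2, -0.104, 0], [-0.26, -0.11, 0], [-0.32, -0.115, 0], [-0.37, -0.118, 0], [-0.39, -0.119, 0]], "rot": [[0, 0, 6], [0, 0, 12], [0, 0, 18], [0, 0, 24], [0, 0, 29], [0, 0, 34], [0, 0, 38], [0, 0, 38]]}}

```text
clock: 3.5
eef_pos: [431.3, -300.1, 256.1]
tcp_rot: [3.141, 0.0, 1.425]
contact_force: [0.6, 0.3, -0.0]
opening: 0.998
grasp_force: 0.0
```

{"fn": "carry_out", "kwargs": {"delta_pos": [[0, 0, 0], [0, 0, 0]], "rot": [[0, 0, 0], [0, 0, 0]]}}

```text
clock: 3.75
eef_pos: [429.7, -296.5, 256.1]
tcp_rot: [-3.141, -0.001, 1.428]
contact_force: [0.0, 0.1, 0.4]
opening: 0.999
grasp_force: 0.0
```

```bash
python3 - <<'E'
from h import *
import pickle
s=r.sense(); im=r.grab_frame('wrist'); cv2.imwrite('pics/w1.png',im); pickle.dump(s,open('w1.pkl','wb'))
print(s['eef_pos'],s['tcp_rot'])
for t in ['lamp_box','cell','light_gate','knob']:
  for d in r.cut_out(t,'wrist')[:3]:
    m=d['mask'].astype(np.uint8); q=cv2.minAreaRect(cv2.findNonZero(m)); print(t,round(d['p'],2),np.round(d['box']),np.round(cv2.boxPoints(q)).tolist())
E
```

```text
[ 429.7267871  -296.48538366  256.10360024] [-3.14059228e+00 -7.54920725e-04  1.42825043e+00]
lamp_box 0.82 [274. 226. 470. 372.] [[270.0, 304.0], [306.0, 223.0], [477.0, 299.0], [442.0, 379.0]]
lamp_box 0.63 [385. 303. 433. 366.] [[377.0, 325.0], [412.0, 291.0], [455.0, 336.0], [420.0, 370.0]]
cell 0.65 [268. 159. 307. 200.] [[267.0, 195.0], [271.0, 158.0], [304.0, 162.0], [299.0, 199.0]]
cell 0.58 [386. 182. 439. 241.] [[382.0, 188.0], [433.0, 179.0], [443.0, 234.0], [391.0, 243.0]]
knob 0.66 [385. 302. 435. 367.] [[378.0, 354.0], [393.0, 297.0], [441.0, 310.0], [426.0, 367.0]]
```

View pics/w1.png

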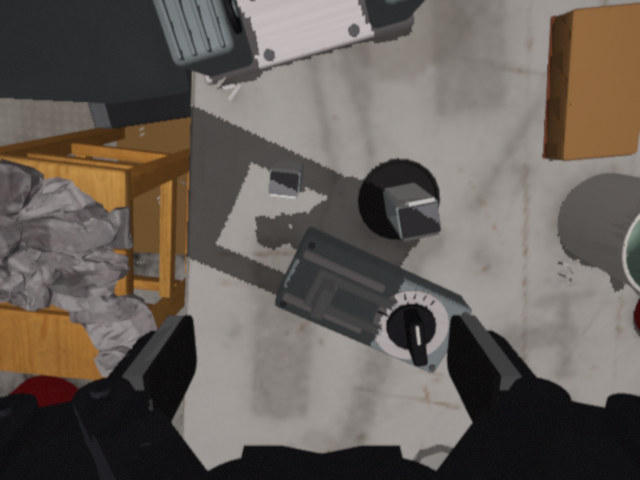

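```bash
python3 - <<'E'
import cv2,numpy as np
a=cv2.imread('pics/w1.png'); b=a[270:390,260:490]; c=a[145:255,360:460]
b=cv2.resize(b,None,fx=3.4,fy=3.4,interpolation=cv2.INTER_CUBIC)
c=cv2.resize(c,None,fx=1.6,fy=1.6)
out=np.zeros((600,800,3),np.uint8); out[:b.shape[0],:b.shape[1]]=b; out[415:415+c.shape[0],:c.shape[1]]=c
d=cv2.resize(a[0:100,150:440],None,fx=2,fy=1.8); out[415:415+d.shape[0],200:200+d.shape[1]]=d
cv2.imwrite('pics/w1c.png',out)
E
```

```text
(no output)
```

View pics/w1c.png

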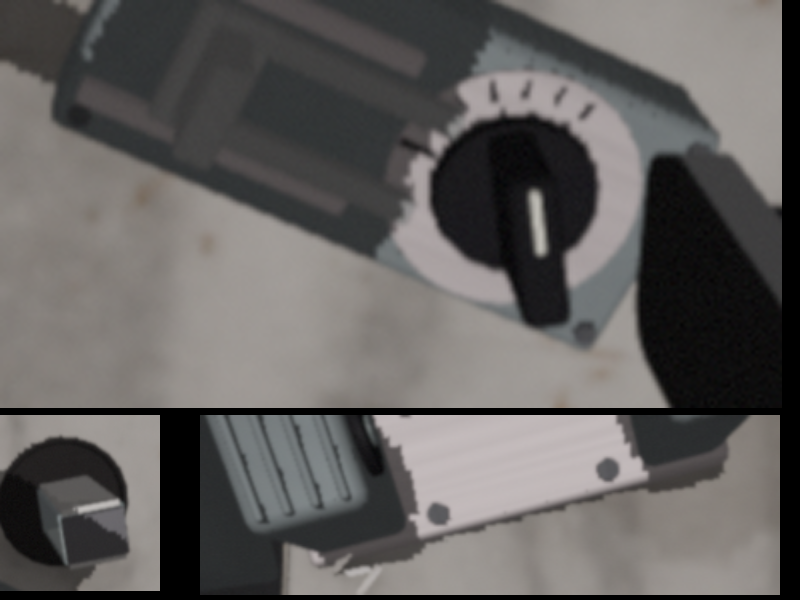

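```bash
python3 - <<'E'
from h import *
import pickle
s=pickle.load(open('w1.pkl','rb'))
def b(p,z): return np.round(pix2z('wrist',np.array(p)/3.4+[260,270],z,s)[:,:2],1).tolist()
def c(p,z): return np.round(pix2z('wrist',(np.array(p)-[0,415])/1.6+[360,145],z,s)[:,:2],1).tolist()
def d(p,z): return np.round(pix2z('wrist',(np.array(p)-[200,415])/[2,1.8]+[150,0],z,s)[:,:2],1).tolist()
print('box',b([(715,143),(590,345),(58,118)],35),'skirt',b([(515,192)],40.5),'dial',b([(517,190)],36))
print('line',b([(533,190),(541,255)],70.5),'end',b([(525,324),(568,318)],70.5))
print('cell top',c([(60,512),(121,500),(128,550),(68,567)],78),'dish',c([(63,500)],6))
print('gate screws',d([(438,513),(608,469)],12),'lamp corner',d([(340,575-45)],98))
k=np.array([491.5,-413.6,70.5]); print((proj('wrist',k,s)-[260,270])*3.4)
E
```

```text
box [[543.6, -405.1], [508.0, -459.4], [379.5, -374.2]] skirt [[491.3, -408.5]] dial [[492.5, -410.5]]
line [[490.8, -391.9], [491.3, -409.0]] end [[486.1, -426.8], [496.3, -426.6]]
cell top [[483.8, -292.7], [510.6, -291.2], [512.1, -314.2], [485.0, -318.2]] dish [[496.6, -303.1]]
gate screws [[406.0, -174.5], [473.5, -166.9]] lamp corner [[384.4, -187.2]]
[[543.48011709 272.28503397]]
```

```bash
python3 - <<'E'
from h import *
rel([(491,-409,150,91.5),(491.3,-409,77,91.5)])
E
```

```text
[-0.1023, 0.076, 0.1066] [0.02, 0.01, -9.66]
[-0.1022, 0.0762, 0.1796] [0.02, 0.01, -9.66]
```

{"fn": "carry_out", "kwargs": {"delta_pos": [[-0.035, 0.026, 0.035], [-0.07, 0.052, 0.07], [-0.102, 0.076, 0.1], [-0.102, 0.076, 0.13], [-0.102, 0.076, 0.16], [-0.102, 0.076, 0.18], [-0.102, 0.076, 0.18]], "rot": [[0, 0, -4], [0, 0, -8], [0, 0, -9.7], [0, 0, -9.7], [0, 0, -9.7], [0, 0, -9.7], [0, 0, -9.7]], "claw": 0.05, "grip_force": 25}}

```text
clock: 4.88
eef_pos: [490.4, -408.7, 75.1]
tcp_rot: [-3.14, -0.002, 1.597]
contact_force: [-0.7, -0.1, -0.5]
opening: 0.583
grasp_force: 0.0
```

{"fn": "carry_out", "kwargs": {"delta_pos": [[0, 0, 0], [0, 0, 0], [0, 0, 0], [0, 0, 0], [0, 0, 0]], "rot": [[0, 0, 0], [0, 0, 0], [0, 0, 0], [0, 0, 0], [0, 0, 0]], "claw": 0.0}}

```text
clock: 5.5
eef_pos: [491.6, -410.1, 77.8]
tcp_rot: [3.14, 0.001, 1.597]
contact_force: [-1.2, -0.1, 7.0]
opening: 0.134
grasp_force: 30.2
```

{"fn": "carry_out", "kwargs": {"delta_pos": [[0, 0, 0], [0, 0, 0], [0, 0, 0], [0, 0, 0], [0, 0, 0], [0, 0, 0], [0, 0, 0], [0, 0, 0]], "rot": [[0, 0, -7], [0, 0, -15], [0, 0, -23], [0, 0, -31], [0, 0, -39], [0, 0, -47], [0, 0, -55], [0, 0, -55]]}}

```text
clock: 6.5
eef_pos: [491.5, -410.1, 77.7]
tcp_rot: [-3.141, 0.002, 2.559]
contact_force: [-1.4, 0.5, 6.5]
opening: 0.13
grasp_force: 30.3
```

{"fn": "carry_out", "kwargs": {"delta_pos": [[0, 0, 0], [0, 0, 0]], "rot": [[0, 0, 0], [0, 0, 0]]}}

```text
clock: 6.75
eef_pos: [491.5, -410.1, 77.7]
tcp_rot: [-3.141, 0.002, 2.557]
contact_force: [-1.5, 0.5, 7.3]
opening: 0.137
grasp_force: 30.3
```

{"fn": "carry_out", "kwargs": {"delta_pos": [[0, 0, 0], [0, 0, 0], [0, 0, -0.03], [0, 0, -0.06]], "rot": [[0, 0, 0], [0, 0, 0], [0, 0, 0], [0, 0, 0]], "claw": 0.04}}

```text
clock: 7.25
eef_pos: [490.8, -409.3, 136.5]
tcp_rot: [3.141, -0.001, 2.557]
contact_force: [0.7, 0.4, 0.4]
opening: 0.466
grasp_force: 0.0
```

```bash
python3 - <<'E'
from h import *
import pickle
rel([(405,-350,130,146.5)])
s=r.sense(); print(s['eef_pos'],s['tcp_rot'],s['qpos'])
im=r.grab_frame('wrist'); pickle.dump(s,open('w2.pkl','wb')); cv2.imwrite('pics/w2.png',im)
E
```

```text
[0.1043, 0.0021, 0.0066] [0.01, -0.07, -0.02]
[ 490.80208132 -409.3323705   136.51069908] [ 3.14144774e+00 -1.13717567e-03  2.55654545e+00] [-6.97490950e-01  5.02692141e-01  1.69570991e+00  2.02473733e-05
  9.44336853e-01 -1.68325187e+00]
```

View pics/w2.png

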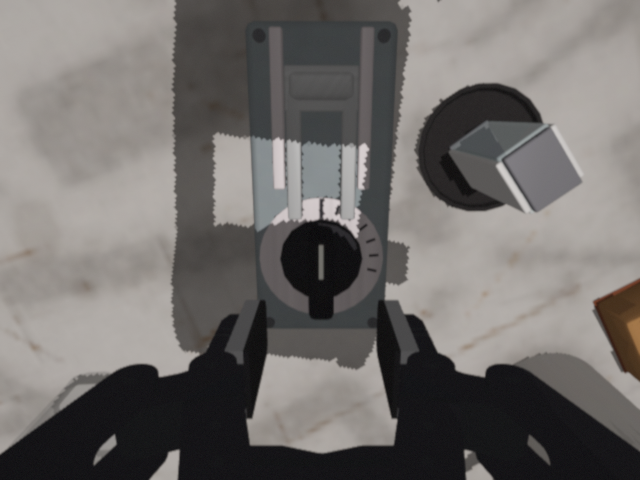

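{"fn": "carry_out", "kwargs": {"delta_pos": [[0.05, 0, 0], [0.1, 0, 0], [0.117, 0, 0], [0.117, 0, 0], [0.117, 0, 0.03], [0.117, 0, 0.058], [0.117, 0, 0.058]], "rot": [[0, 0, 0], [0, 0, 0], [0, 0, 0], [0, 0, 0], [0, 0, 0], [0, 0, 0], [0, 0, 0]], "claw": 0.0}}

```text
clock: 8.18
eef_pos: [394.0, -345.1, 76.8]
tcp_rot: [3.141, -0.002, 2.557]
contact_force: [0.8, 0.1, 0.3]
opening: -0.0
grasp_force: 0.0
```

{"fn": "carry_out", "kwargs": {"delta_pos": [[-0.01, 0, 0], [-0.015, 0, 0], [-0.02, 0, 0], [-0.025, 0, 0], [-0.03, 0, 0], [-0.035, 0, 0], [-0.04, 0, 0], [-0.043, 0, 0]], "rot": [[0, 0, 0], [0, 0, 0], [0, 0, 0], [0, 0, 0], [0, 0, 0], [0, 0, 0], [0, 0, 0], [0, 0, 0]]}}

```text
clock: 9.18
eef_pos: [429.6, -368.9, 78.2]
tcp_rot: [3.142, 0.0, 2.557]
contact_force: [-1.4, 0.9, 0.0]
opening: -0.003
grasp_force: 0.8
```

{"fn": "carry_out", "kwargs": {"delta_pos": [[-0.002, 0, 0], [-0.004, 0, 0]], "rot": [[0, 0, 0], [0, 0, 0]]}}

```text
clock: 9.43
eef_pos: [432.6, -370.9, 78.2]
tcp_rot: [3.142, -0.0, 2.557]
contact_force: [-4.7, 2.1, 1.8]
opening: -0.002
grasp_force: 3.2
```

{"fn": "carry_out", "kwargs": {"delta_pos": [[-0.001, 0, 0], [-0.002, 0, 0], [-0.002, 0, 0]], "rot": [[0, 0, 0], [0, 0, 0], [0, 0, 0]]}}

```text
clock: 9.8
eef_pos: [432.8, -370.9, 78.0]
tcp_rot: [3.141, -0.004, 2.557]
contact_force: [-7.6, 5.3, 6.7]
opening: 0.002
grasp_force: 4.2
```

{"fn": "carry_out", "kwargs": {"delta_pos": [[0.012, 0, 0], [0.02, 0, 0], [0.02, 0, -0.05], [0.02, 0, -0.1], [0.02, 0, -0.15]], "rot": [[0, 0, 0], [0, 0, 0], [0, 0, 0], [0, 0, 0], [0, 0, 0]], "claw": 0.07}}

```text
clock: 10.42
eef_pos: [417.5, -360.8, 229.9]
tcp_rot: [-3.142, 0.001, 2.557]
contact_force: [-0.3, 0.0, -0.5]
opening: 0.818
grasp_force: 0.0
```

```bash
python3 - <<'E'
from h import *
import pickle
s=pickle.load(open('w2.pkl','rb'))
q=np.array([(500,153),(553,124),(582,180),(530,212)])
for z in (74,78):
    P=pix2z('wrist',q,z,s)[:,:2]; print(z,np.round(P,1).tolist(),P.mean(0),[np.linalg.norm(P[i]-P[(i+1)%4]) for i in range(4)],[np.degrees(np.arctan2(*(P[(i+1)%4]-P[i])[::-1])) for i in range(4)])
print(pix2z('wrist',[(479,147)],6,s)); print(r.sense()['eef_pos'])
E
```

```text
74 [[483.6, -316.3], [485.1, -293.3], [512.5, -292.8], [512.9, -316.9]] [ 498.50516259 -304.84270837] [np.float64(23.05083244938237), np.float64(27.439140051630396), np.float64(24.087335464645452), np.float64(29.351365969291823)] [np.float64(86.23497704841523), np.float64(0.9945727491599636), np.float64(-89.05690799316581), np.float64(178.81557925419844)]
78 [[482.4, -317.5], [483.8, -295.0], [510.7, -294.5], [511.1, -318.1]] [ 496.98190784 -306.26911743] [np.float64(22.536518002308796), np.float64(26.826912871773985), np.float64(23.549894370134997), np.float64(28.696472850247314)] [np.float64(86.23497704841535), np.float64(0.9945727491599997), np.float64(-89.05690799316554), np.float64(178.81557925419835)]
[[ 494.22555585 -304.75831901    6.        ]]
[ 417.46873336 -360.80026373  229.90622781]
```

```bash
python3 - <<'E'
from h import *
rel([(497,-290,180,91)])
E
```

```text
[-0.0272, 0.1029, 0.0499] [0.02, 0.04, 55.48]
```

{"fn": "carry_out", "kwargs": {"delta_pos": [[-0.009, 0.034, 0.01], [-0.018, 0.068, 0.02], [-0.027, 0.103, 0.035], [-0.027, 0.103, 0.05], [-0.027, 0.103, 0.05], [-0.027, 0.103, 0.05], [-0.027, 0.103, 0.05], [-0.027, 0.103, 0.05]], "rot": [[0, 0, 10], [0, 0, 20], [0, 0, 30], [0, 0, 40], [0, 0, 50], [0, 0, 55.5], [0, 0, 55.5], [0, 0, 55.5]]}}

```text
clock: 11.42
eef_pos: [497.0, -290.0, 178.4]
tcp_rot: [3.141, 0.0, 1.59]
contact_force: [-0.1, 0.2, -0.3]
opening: 0.823
grasp_force: 0.0
```

```bash
python3 - <<'E'
from h import *
import pickle
s=r.sense(); im=r.grab_frame('wrist'); cv2.imwrite('pics/w3.png',im); pickle.dump(s,open('w3.pkl','wb'))
print(s['eef_pos'],s['tcp_rot'])
for d in r.cut_out('frosted_sides','wrist')[:2]+r.cut_out('cell','wrist')[:2]: print(d['p'],d['box'])
a=cv2.resize(im[60:360,120:520],(800,600),interpolation=cv2.INTER_CUBIC); cv2.imwrite('pics/w3c.png',a)
E
```

```text
[ 497.02175741 -290.01913213  178.396336  ] [3.14122918e+00 2.12344668e-04 1.59001278e+00]
0.84 [141.3, 171.1, 206.5, 225.6]
0.81 [298.0, 226.0, 346.2, 306.3]
0.95 [138.6, 169.6, 210.1, 227.9]
0.86 [300.3, 224.8, 352.3, 306.1]
```

View pics/w3c.png

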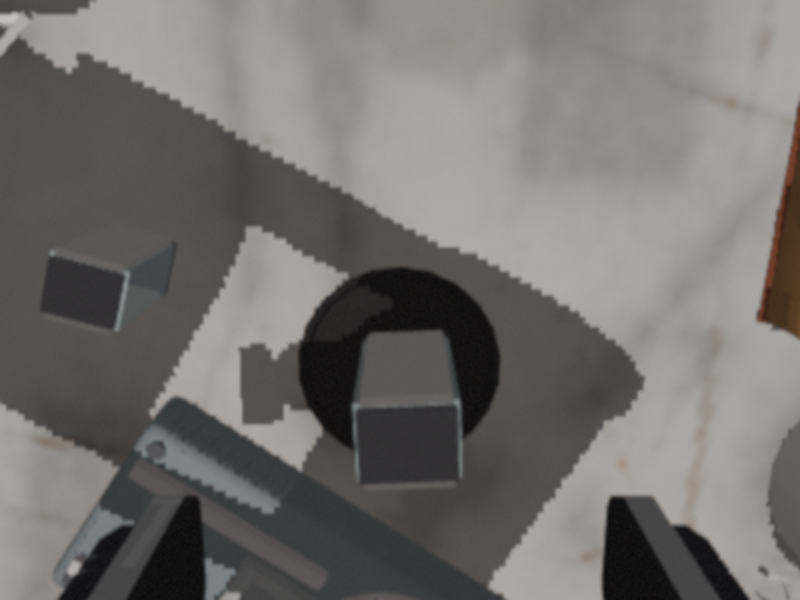

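```bash
python3 - <<'E'
import cv2,numpy as np
def c(f,x,y,w,h): return cv2.resize(cv2.imread(f'pics/{f}.png')[y:y+h,x:x+w],(400,300),interpolation=cv2.INTER_CUBIC)
o=np.vstack([np.hstack([c('w2',420,75,190,142),c('w3',270,205,120,110)]),np.hstack([c('side0',295,230,90,68),c('w1',340,140,120,120)])])
o=cv2.convertScaleAbs(o,alpha=1.4); cv2.imwrite('pics/comp.png',o)
E
```

```text
(no output)
```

View pics/comp.png

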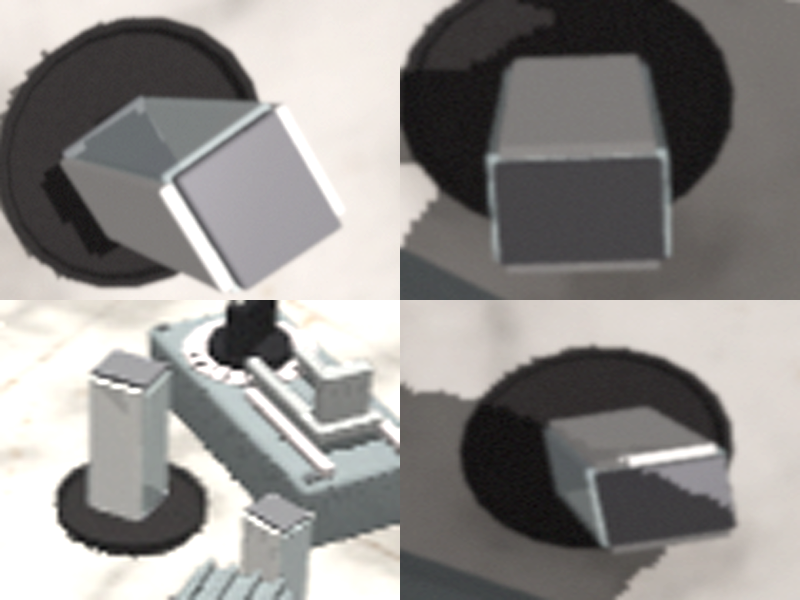

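```bash
python3 - <<'E'
from h import *
import pickle
s=pickle.load(open('w3.pkl','rb'))
f=lambda p:(np.array(p)-[400,0])/[400/120,300/110]+[270,205]
for z in (75,78):
    P=pix2z('wrist',f([(490,153),(668,150),(668,263),(490,268)]),z,s)[:,:2]; print(np.round(P,1).tolist(),P.mean(0))
rel([(405,-170,240,180)])
E
```

```text
[[483.8, -293.8], [512.8, -292.7], [513.7, -317.2], [483.8, -318.8]] [ 498.51050473 -305.62916766]
[[484.0, -292.8], [512.5, -291.7], [513.4, -315.8], [484.0, -317.4]] [ 498.47230743 -304.41692779]
[0.1217, -0.0899, -0.0617] [0.0, 0.02, -88.96]
```

{"fn": "carry_out", "kwargs": {"delta_pos": [[0, -0.01, -0.04], [0.03, -0.03, -0.062], [0.07, -0.06, -0.062], [0.1, -0.08, -0.062], [0.122, -0.09, -0.062], [0.122, -0.09, -0.062], [0.122, -0.09, -0.062], [0.122, -0.09, -0.062]], "rot": [[0, 0, -10], [0, 0, -20], [0, 0, -30], [0, 0, -40], [0, 0, -50], [0, 0, -60], [0, 0, -70], [0, 0, -80]]}}

```text
clock: 12.58
eef_pos: [405.0, -169.5, 240.5]
tcp_rot: [-3.141, 0.0, 2.991]
contact_force: [0.5, 0.3, 0.2]
opening: 0.823
grasp_force: 0.0
```

{"fn": "carry_out", "kwargs": {"delta_pos": [[0, 0, 0], [0, 0, 0], [0, 0, 0]], "rot": [[0, 0, -10], [0, 0, -10], [0, 0, -10]]}}

```text
clock: 12.95
eef_pos: [405.0, -169.6, 240.3]
tcp_rot: [-3.142, 0.0, -3.128]
contact_force: [-0.6, 0.8, -0.0]
opening: 0.824
grasp_force: 0.0
```

```bash
python3 - <<'E'
from h import *
import pickle
s=r.sense(); im=r.grab_frame('wrist'); cv2.imwrite('pics/w4.png',im); pickle.dump(s,open('w4.pkl','wb'))
print(s['eef_pos'],s['tcp_rot'])
for d in r.cut_out('light_gate','wrist')[:2]: print(d['p'],d['box'])
E
```

```text
[ 405.00474287 -169.58148638  240.31929437] [-3.14155236e+00  9.14634999e-05 -3.12804653e+00]
0.58 [299.0, 130.2, 397.2, 381.8]
0.24 [0.0, 289.5, 54.1, 349.0]
```

View pics/w4.png

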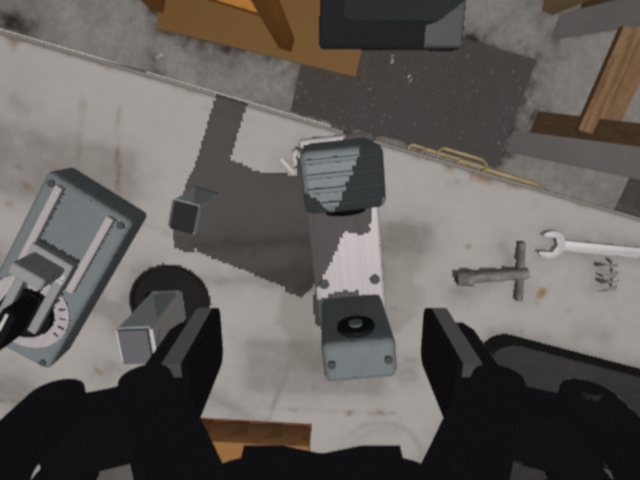

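```bash
python3 - <<'E'
from h import *
import pickle
s=pickle.load(open('w4.pkl','rb'))
def g(p,z): return np.round(pix2z('wrist',p,z,s)[:,:2],1).tolist()
print('sensor top',g([(324,347),(391,341),(395,376),(328,381)],94))
print('sensor foot',g([(317,298),(381,294)],12),'tube',g([(355,324)],75))
print('lamp top',g([(302,150),(383,143),(386,200),(306,212)],97))
print('screws',g([(321,283),(375,278)],12),'plate R edge',g([(380,210),(382,294)],12))
im=cv2.imread('pics/w4.png'); cv2.imwrite('pics/w4c.png',cv2.resize(im[120:400,280:420],(400,800))[0:600] if 0 else cv2.resize(im[125:395,270:430],(356,600),interpolation=cv2.INTER_CUBIC))
s3=pickle.load(open('w1.pkl','rb'))
E
```

```text
sensor top [[486.5, -166.9], [481.3, -120.9], [509.0, -116.5], [513.6, -163.7]]
sensor foot [[486.5, -172.6], [482.0, -116.9]] tube [[478.5, -144.4]]
lamp top [[353.0, -181.7], [348.4, -133.8], [382.5, -130.2], [390.6, -179.3]]
screws [[472.3, -169.3], [467.2, -122.8]] plate R edge [[407.4, -121.5], [482.0, -116.0]]
```

View pics/w4c.png

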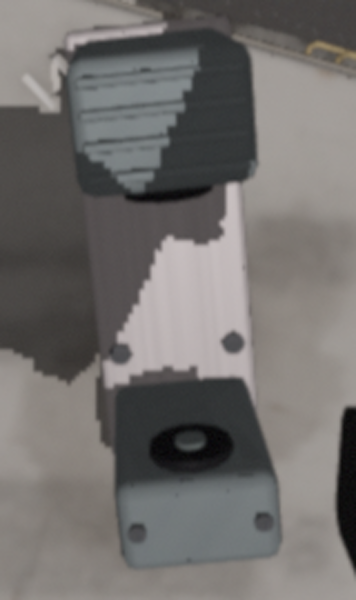

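```bash
python3 - <<'E'
from h import *
import pickle
s=pickle.load(open('w4.pkl','rb'))
def g(p,z): return np.round(pix2z('wrist',np.array(p)/2.2222+[270,125],z,s)[:,:2],1)
def sh(n,p,z):
    P=g(p,z); v=P[1]-P[0] if len(P)>1 else [0,0]; print(n,P.tolist(),'mid',P.mean(0),'len',np.hypot(*v),'ang',np.degrees(np.arctan2(v[1],v[0])))
sh('sens top outer',[(128,568),(280,556)],93)
sh('sens top inner',[(117,484),(272,475)],93)
sh('sens base',[(112,385),(250,378)],12)
sh('tube',[(190,440)],75)
sh('screws',[(120,353),(232,342)],12)
sh('lamp top in',[(80,193),(254,178)],96)
sh('lamp top far',[(70,50),(243,35)],96)
sh('plate',[(86,200),(238,190)],12)
sh('plateR',[(238,190),(251,375)],12)
s=pickle.load(open('w1.pkl','rb'))
sh('w1screws',(np.array([[269,54.4],[354,30]])-[270,125])*2.2222,12)
E
```

```text
sens top outer [[514.0, -164.0], [509.0, -115.6]] mid [ 511.5 -139.8] len 48.65757906020398 ang 95.89806332170319
sens top inner [[483.8, -167.9], [480.1, -119.9]] mid [ 481.95 -143.9 ] len 48.1423929608822 ang 94.40783324714597
sens base [[486.7, -169.6], [483.1, -115.6]] mid [ 484.9 -142.6] len 54.11986696214247 ang 93.81407483429032
tube [[477.7, -144.0]] mid [ 477.7 -144. ] len 0.0 ang 0.0
screws [[473.1, -166.7], [468.0, -123.3]] mid [ 470.55 -145.  ] len 43.698626980718736 ang 96.70217694423134
lamp top in [[390.8, -179.4], [386.0, -130.9]] mid [ 388.4  -155.15] len 48.73694697044533 ang 95.65210420363812
lamp top far [[351.6, -182.1], [347.2, -135.9]] mid [ 349.4 -159. ] len 46.40905084140376 ang 95.44033203100555
plate [[412.3, -180.1], [407.8, -123.9]] mid [ 410.05 -152.  ] len 56.37987229499548 ang 94.57797329522035
plateR [[407.8, -123.9], [481.8, -115.2]] mid [ 444.8  -119.55] len 74.50966380275783 ang 6.70534443051092
w1screws [[406.0, -174.6], [473.4, -167.0]] mid [ 439.7 -170.8] len 67.82713321378102 ang 6.433476879231649
```

```bash
python3 - <<'E'
from h import *
rel([(498.2,-305.5,150,182),(498.2,-305.5,64,182)])
E
```

```text
[-0.0912, -0.1373, 0.0903] [-0.0, 0.0, -1.15]
[-0.0912, -0.1373, 0.1763] [-0.0, 0.0, -1.15]
```

{"fn": "carry_out", "kwargs": {"delta_pos": [[-0.03, -0.045, 0], [-0.06, -0.09, 0.03], [-0.0912, -0.1373, 0.06], [-0.0912, -0.1373, 0.09], [-0.0912, -0.1373, 0.09], [-0.0912, -0.1373, 0.09]], "rot": [[0, 0, 0], [0, 0, -1], [0, 0, -1.2], [0, 0, -1.2], [0, 0, -1.2], [0, 0, -1.2]], "claw": 0.055}}

```text
clock: 13.8
eef_pos: [498.6, -305.1, 151.2]
tcp_rot: [-3.141, 0.0, -3.104]
contact_force: [-0.8, 0.9, -1.1]
opening: 0.645
grasp_force: 0.0
```

```bash
python3 - <<'E'
from h import *
s=r.sense(); print(s['eef_pos'],s['tcp_rot'])
im=r.grab_frame('wrist'); cv2.imwrite('pics/w5.png',im)
for d in r.cut_out('cell','wrist')[:3]:
    q=cv2.approxPolyDP(max(cv2.findContours(d['mask'].astype(np.uint8),0,2)[0],key=cv2.contourArea),3,True)[:,0]; print(d['p'],np.round(d['box']),q.tolist()); print(np.round(pix2z('wrist',q,77,s)[:,:2],1).tolist())
# expected top corners for cell at estimate
c,sn=np.cos(.035),np.sin(.035)
P=[[498.2+c*x-sn*y,-305.5+sn*x+c*y,77] for x,y in((-15,-14),(15,-14),(15,14),(-15,14))]
print(np.round(proj('wrist',np.array(P),s),1).tolist())
rel([(498.2,-305.5,64,182)])
E
```

```text
[ 498.62940262 -305.0914299   151.17008513] [-3.14141760e+00  3.00616147e-04 -3.10396773e+00]
0.89 [292. 209. 348. 299.] [[337, 209], [302, 210], [297, 217], [291, 271], [292, 293], [300, 299], [339, 299], [349, 293], [348, 241]]
[[467.0, -299.1], [468.1, -315.0], [471.4, -317.2], [497.8, -319.5], [509.0, -318.9], [512.0, -315.0], [511.4, -296.1], [508.1, -291.4], [482.0, -293.3]]
0.72 [368.  38. 438. 105.] [[396, 40], [377, 57], [368, 92], [394, 102], [414, 100], [421, 94], [433, 57], [428, 50]]
[[396.1, -278.3], [402.7, -285.6], [416.4, -288.4], [420.0, -277.1], [418.9, -268.7], [416.4, -266.0], [401.9, -262.6], [399.4, -264.9]]
0.52 [ 96. 114. 220. 258.] [[164, 113], [138, 132], [133, 143], [137, 152], [95, 224], [102, 228], [111, 213], [126, 202], [151, 161], [182, 175], [183, 180], [138, 249], [146, 258], [153, 254], [218, 154]]
[[428.0, -374.7], [436.2, -386.5], [441.0, -389.0], [444.8, -387.6], [478.0, -409.8], [479.8, -406.8], [472.6, -401.9], [467.2, -394.6], [448.4, -381.8], [454.1, -368.6], [456.3, -368.2], [489.4, -391.1], [493.7, -387.7], [491.6, -384.3], [444.4, -352.3]]
[[290.4, 242.6], [291.7, 301.8], [349.4, 301.9], [350.7, 242.6]]
[0.0011, -0.0001, 0.0879] [-0.07, 0.1, 0.19]
```

{"fn": "carry_out", "kwargs": {"delta_pos": [[0.0015, 0, 0.025], [0.0015, 0, 0.05], [0.0015, 0, 0.075], [0.0015, 0, 0.088], [0.0015, 0, 0.088], [0.0015, 0, 0.088]], "rot": [[0, 0, 0], [0, 0, 0], [0, 0, 0], [0, 0, 0], [0, 0, 0], [0, 0, 0]]}}

```text
clock: 14.65
eef_pos: [497.7, -305.7, 63.4]
tcp_rot: [-3.141, 0.001, -3.103]
contact_force: [0.5, -0.9, -0.3]
opening: 0.645
grasp_force: 0.0
```

{"fn": "carry_out", "kwargs": {"delta_pos": [[0, 0, 0], [0, 0, 0], [0, 0, 0], [0, 0, 0], [0, 0, 0], [0, 0, 0]], "rot": [[0, 0, 0], [0, 0, 0], [0, 0, 0], [0, 0, 0], [0, 0, 0], [0, 0, 0]], "claw": 0.02, "grip_force": 30}}

```text
clock: 15.4
eef_pos: [497.5, -305.6, 63.1]
tcp_rot: [-3.141, 0.001, -3.104]
contact_force: [-1.4, 0.8, 6.7]
opening: 0.322
grasp_force: 32.1
```

{"fn": "carry_out", "kwargs": {"delta_pos": [[0, 0, -0.02], [0, 0, -0.05], [0, 0, -0.085], [0, 0, -0.115], [0, 0, -0.115]], "rot": [[0, 0, 0], [0, 0, 0], [0, 0, 0], [0, 0, 0], [0, 0, 0]]}}

```text
clock: 16.02
eef_pos: [498.3, -306.1, 179.6]
tcp_rot: [-3.139, 0.004, -3.104]
contact_force: [-0.8, 0.1, -0.8]
opening: 0.32
grasp_force: 31.2
```

```bash
python3 - <<'E'
from h import *
s=r.sense(); print(s['eef_pos'],s['opening'],s['grasp_force'])
rel([(436,-149,177,186.5),(436,-149,110,186.5)])
E
```

```text
[ 498.27294447 -306.11113349  179.62681492] 0.3204633951664553 31.24841809272766
[0.0563, 0.1594, 0.002] [-0.15, 0.21, -4.32]
[0.0565, 0.1595, 0.069] [-0.15, 0.21, -4.32]
```

{"fn": "carry_out", "kwargs": {"delta_pos": [[0.01, 0.03, 0], [0.02, 0.06, 0], [0.033, 0.095, 0], [0.046, 0.13, 0], [0.0563, 0.1594, 0], [0.0563, 0.1594, 0], [0.0563, 0.1594, 0], [0.0563, 0.1594, 0]], "rot": [[0, 0, -1], [0, 0, -2], [0, 0, -3], [0, 0, -4], [0, 0, -4.3], [0, 0, -4.3], [0, 0, -4.3], [0, 0, -4.3]]}}

```text
clock: 17.02
eef_pos: [435.1, -148.9, 177.0]
tcp_rot: [-3.141, -0.0, -3.029]
contact_force: [1.2, 0.8, -1.4]
opening: 0.324
grasp_force: 31.2
```

```bash
python3 - <<'E'
from h import *
s=r.sense(); print(s['eef_pos'],s['tcp_rot'],s['opening'],s['grasp_force'])
im=r.grab_frame('wrist'); cv2.imwrite('pics/w6.png',im)
for n in ('cell','light_gate'):
  for d in r.cut_out(n,'wrist')[:2]: print(n,d['p'],np.round(d['box']))
# expected gate geometry in this view
y=np.radians(6.5);R=np.array([[np.cos(y),-np.sin(y)],[np.sin(y),np.cos(y)]])
def G(x,yy,z): return [*(R@[x,yy]+[436,-149]),z]
print('sensor top outer',proj('wrist',[G(46,-26,94),G(46,26,94),G(78,-26,94),G(78,26,94)],s).round(1).tolist())
t=s['eef_pos']; y=s['tcp_rot'][2]; R=np.array([[np.cos(y),-np.sin(y)],[np.sin(y),np.cos(y)]])
print('cell top exp',proj('wrist',[[*(R@[a,b]+t[:2]),t[2]+14.5] for a,b in((-15,-14),(-15,14),(15,-14),(15,14))],s).round(1).tolist())
rel([(436,-149,110,186.5)])
E
```

```text
[ 435.05288185 -148.87490223  177.00491024] [-3.14147167e+00 -1.08984177e-04 -3.02912189e+00] 0.3239381668654649 31.22915267944336
cell 0.85 [273. 255. 372. 431.]
cell 0.59 [ 88. 137. 171. 197.]
light_gate 0.69 [262.  85. 379. 297.]
sensor top outer [[271.8, 351.5], [370.7, 351.2], [273.9, 403.2], [369.0, 403.0]]
cell top exp [[370.0, 433.1], [272.4, 433.2], [373.4, 339.7], [268.4, 339.8]]
[-0.0011, -0.0004, 0.0671] [0.0, -0.01, -0.06]
```

{"fn": "carry_out", "kwargs": {"delta_pos": [[-0.001, -0.0004, 0.015], [-0.001, -0.0004, 0.03], [-0.001, -0.0004, 0.045], [-0.001, -0.0004, 0.06], [-0.001, -0.0004, 0.067], [-0.001, -0.0004, 0.067], [-0.001, -0.0004, 0.067], [-0.001, -0.0004, 0.067]], "rot": [[0, 0, 0], [0, 0, 0], [0, 0, 0], [0, 0, 0], [0, 0, 0], [0, 0, 0], [0, 0, 0], [0, 0, 0]]}}

```text
clock: 18.18
eef_pos: [436.1, -148.6, 110.8]
tcp_rot: [-3.141, 0.001, -3.028]
contact_force: [-0.4, 0.2, -1.9]
opening: 0.321
grasp_force: 31.2
```

{"fn": "carry_out", "kwargs": {"delta_pos": [[0, 0, 0], [0, 0, 0], [0, 0, 0], [0, 0, 0]], "rot": [[0, 0, 0], [0, 0, 0], [0, 0, 0], [0, 0, 0]]}}

```text
clock: 18.68
eef_pos: [435.8, -148.5, 110.3]
tcp_rot: [-3.142, 0.0, -3.029]
contact_force: [0.1, -0.2, -2.2]
opening: 0.322
grasp_force: 31.2
```

```bash
python3 - <<'E'
from h import *
s=r.sense(); print(s['eef_pos'],s['tcp_rot'],s['opening'],s['grasp_force'])
y=np.radians(6.5);R=np.array([[np.cos(y),-np.sin(y)],[np.sin(y),np.cos(y)]])
def C(x,yy,z): return [*(R@[x,yy]+[436,-149]),z]
P=[C(a,b,z) for a in(-15,15) for b in(-14,14) for z in(51,125)]
for cam_ in('side','top','wrist'):
  im=r.grab_frame(cam_); cv2.imwrite(f'pics/e_{cam_}.png',im)
  q=proj(cam_,P,s); print(cam_,'exp',q.min(0).round(),q.max(0).round())
  for d in r.cut_out('cell',cam_)[:3]: print(round(d['p'],2),np.round(d['box']))
for d in r.cut_out('lock','side')[:3]: print(round(d['p'],2),np.round(d['box']))
E
```

```text
[ 435.77441284 -148.50309356  110.29493028] [-3.14158239e+00  2.51168670e-05 -3.02853125e+00] 0.32156041088881954 31.227346658706665
side exp [295. 266.] [319. 317.]
0.81 [295. 273. 319. 317.]
0.52 [347. 275. 368. 299.]
0.36 [223. 354. 263. 397.]
top exp [197. 254.] [221. 277.]
0.6 [259. 290. 273. 310.]
wrist exp [266. 254.] [371. 434.]
0.8 [  4. 144. 125. 224.]
0.68 [274. 254. 373. 430.]
0.56 [343. 236. 376. 256.]
0.53 [260. 271. 364. 360.]
```

```bash
python3 -c "
from rig import r
print(r.sign_off())"
```

```text
the job is handed in; nothing more can be done
None
```

I handed the job in at about 19 s. The knob is at the mark, the lock is home (by its push stop, not re-imaged), and the cell is held upright by its frosted sides, centred in the light path; the judged result was not returned.

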